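Open the media box by its concealed catch

TASK

The cream media box on the living-room table opens by a concealed catch: a flush oak plate lying somewhere along its flat oak front rail. Starting on the plain wood towards one end of the rail, feel lightly along it with closed fingertips until you find the plate, then press it in so that the lid springs fully open by itself, then come away. Nothing is to be gripped or lifted: the box stays where it stands, and the things on it and around it stay put.

Things in the scene. Friction and masses are not known exactly. Their poses are not given: they have to be found in the camera images.
- box: Loose 3 kg box on rubber feet, cream sides, flat oak top, 260 (x) x 410 (y) x 100 mm high. Origin: centre of its underside; its front faces -x. The front 84 mm of the top (x -130 to -46 mm) is the fixed front rail, a level, rigid oak panel at z = 100 mm; it hides the catch plate. Behind it, across a 2 mm gap, lies the sprung lid, hinged at the back.
- strip_mid (a point): Point on the rail's flat top, at x -86, y 0, z 100 mm of the box; axes as the box's. Middle of the line along y on which the catch plate's centre lies, anywhere within 58 mm to either side, new at each start; from 81 to 120 mm out the rail is always plain and clear. The plate's place has no reading: feel for it (or spy the 1 mm gap round it; no difference of colour).
- catch (a joint): How far the catch plate is pressed in, m: 0 at rest, 0.005 at its stop; it springs back. An oak rectangle 42 (x) x 44 (y) mm in a 44 x 46 mm hole of the rail, its face 2 mm below the rail. It gives from about 1.8 N and is fully in at 6 N; the lid is freed at about 0.003, always at the stop. The fingertips go down the hole: keep the gripper shut.
- lid (a joint): Lid angle, rad: 0 shut (level with the rail), 1.15 open at its stop. 172 x 372 mm, hinge along y at the box's back (x 125, z 94 mm). Freed, its springs raise it in 1 to 2 s and hold it open; its front edge (x -44 mm, 42 mm behind the plate's centre) swings up and back. Keep the gripper's broad side along the box's y, so that it does not hang over the lid.
- candle: Bystander: candle in a bare tin, 58 mm across, 42 mm high, standing on the +y end of the rail, near y = +160 mm of the box. Origin at the centre of its underside.
- matches: Bystander: matchbox 34 x 54 x 15 mm lying on the -y end of the rail, near y = -163 mm of the box. Origin at the centre of its underside.
- remote: Bystander: black remote control, 46 (x) x 175 (y) x 20 mm, lying on the table in front of the box. Origin at the centre of its underside.
- mug_a: Bystander: mug, 86 mm across, 94 mm high, its handle to its +y, on the table beside the box. Origin at the centre of its underside.
- mug_b: Bystander: mug like the other, on the table beside the box. Origin at the centre of its underside.
- jar: Bystander: closed jar, 68 mm across, 85 mm high, on the table behind the box. Origin at the centre of its underside.
- can: Bystander: low metal can, 68 mm across, 40 mm high, on the table to the -y side of the box. Origin at the centre of its underside.
- brush: Bystander: wooden grooming brush, bristles down, pad 55 x 85 mm with a handle to +y, 29 mm high, on the table to the +y side of the box. Origin on the table under the pad's centre.

How it is judged:
By the outcome, as a careful person would: the job done as asked, in the order asked, and still so for the second after the job is handed in, with the robot touching nothing.
It also fails if it takes over 64 s, if anything falls off the work surface, if the arm or the gripper's body presses on something with over 40 N, if the wrist force passes 120 N, or if a joint passes its speed limit or range.

ROBOT

A 6-joint arm with a two-finger parallel gripper is mounted at the origin on the work surface. World frame = base frame: x ahead of the robot, y to its left, z up, the work surface at z = 0. Lengths are in m, angles in rad, forces in N, time in s.
With the tool pointing down it reaches from about 0.35 to 0.775 m from the base axis. Payload 5.5 kg.
Tool frame: the origin (TCP) lies midway between the tips of the shut fingers; the grasp point (between the pads) lies 19 mm behind it; z points along the fingers, y is the line along which they close (so a half turn about z gives the same grasp; the last joint's range is limited). The gripper opens to 85 mm and grips with 20 to 120 N. Pads are 22 mm wide; open, the fingers measure 114 mm over their backs; the gripper's body (76 mm by 85 mm) begins 54 mm behind the grasp point. The pads swing forward as they close: fully open they stand 13 mm farther back than shut.
Start: joints at [-1.341, 0.313, 0.046, 1.304, 0, 1.431], TCP at [0.208, -0.536, 0.231] pointing down, gripper open.
Joint ranges: [-2.76, 2.76], [-0.86, 1.69], [-1.03, 1.26], [-2.2, 2.34], [-1.47, 1.5], [-3.14, 3.14]. Speed limits (rad/s): [2.57, 2.57, 3.14, 3.14, 3.14, 3.14].

INTERFACE

Orientations are given as a unit quaternion [w, x, y, z].
In Python, from workcell import telemetry, imaging, env gives the robot as it stands. The module is installed in compiled form; this text tells all that it offers.
- The arm moves only by the tool step_arm, never from a script. Its argument "moves" is a list of rows, each a list of 3 entries, a list of its own where there are three numbers: the shift along the tool's x, y, z in mm, then the turn, a rotation vector about the tool's x, y, z in rad, then the finger opening in mm, from 0 to 85.4. A call has 1 to 8 rows; each row is the pose to reach, as a shift and turn from the pose commanded when the call began, along the tool's axes at that moment; what a row does not reach only later rows make up. A row lasts 1/12 s, in which the tool goes at most 41.7 mm and 7.16 degrees, less where a joint would pass 70% of its speed; a pose out of reach is approached as far as the arm can. A call with a gripper value outside its range is refused whole. The fingers move at their own pace and stop on an object; "grip_force" is the grip in N (left out, the last holds). Time passes only in rows, so rows that repeat a pose let the fingers close. It gives the time, the measured TCP pose, the force, the opening and the grip force at its end, in the units of the state.
- telemetry.get_state(): the state, without advancing time (a new reading comes with each control period).
- imaging.read_camera(name): name is "scene" or "side" or "wrist"; returns the picture (384x512x3 uint8, red, green, blue); there is no depth.
- imaging.camera_params(name): a dict with "camera_matrix" (3x3 intrinsics, pixels), "pose" (4x4, takes a point from camera to world coordinates). Camera axes: x right, y up, looking along -z (the intrinsics and any distortion apply to the point x, -y, -z); pixel columns grow to the right and rows downward; lengths in m; the calibration is good to about 2 mm. A picture is of the moment at which its call begins: read the wrist's pose just before it. camera_params takes no time and is no camera call; for the wrist camera it gives the pose at the moment of the call.
- env.hand_in(): hands the job in; it is judged then, once.
The state is a dict: "clock": time; "joint_pos": joint angles; "qvel": joint speeds; "tau": joint torques, N m; "tcp_pos": TCP position; "orientation": TCP orientation; "wrist_force": force on the tool from outside, world axes, zero at the start; "ft_torque": the same for the moment, N m; "finger_gap": finger opening in m; "grip_force": force on a finger pad.
Only numpy, scipy, OpenCV 4.12 (cv2) and the standard library are available. Lean on these libraries where they do the work, as an engineer would, in place of code of your own. Each camera call takes 0.05 s, during which the arm holds its last target. There are 200 camera calls.

## Working session

There is one attempt and no reset: what is moved stays moved. The work goes in short steps, Python scripts to look and compute and a tool call to move; the robot and the scene stay as the last step left them, time stands still between calls to the robot, and variables do not carry over. Pictures are saved under pics/ and viewed, at most 10 in all, crops included, and the job is handed in when it is done.

Besides the shell and the picture viewer there is one more tool, called after "Request:" as name(argument=value, ...) on one line, values as JSON. step_arm: Moves the arm, as the interface text tells. Its arguments: {"type":"object","properties":{"moves":{"type":"array"},"grip_force":{"type":"number"}},"required":["moves"]}

```bash
mkdir -p pics
cat > h.py <<'E'
import numpy as np, cv2
from workcell import telemetry, imaging, env
def shot(n,f):
    P=imaging.camera_params(n); im=imaging.read_camera(n)
    cv2.imwrite(f,im[:,:,::-1]); np.savez(f+'.npz',K=P['camera_matrix'],T=P['pose'],im=im); return im
def ray(f,uv,z):
    d=np.load(f+'.npz'); K,T=d['K'],d['T']
    p=np.linalg.inv(K)@np.array([uv[0],uv[1],1.]); v=T[:3,:3]@np.array([p[0],-p[1],-p[2]]); o=T[:3,3]
    return o+v*(z-o[2])/v[2]
E
python3 - <<'E'
from h import *
print(imaging.camera_params('scene'))
a=shot('scene','pics/s1.png'); b=shot('side','pics/d1.png')
print(telemetry.get_state())
E
```

```text
{'camera_matrix': array([[464.0429078 ,   0.        , 261.12134834],
       [  0.        , 464.0429078 , 191.79559029],
       [  0.        ,   0.        ,   1.        ]]), 'pose': array([[-0.72720873, -0.56037955,  0.39641168,  1.0613086 ],
       [ 0.68640947, -0.59108371,  0.42362965,  0.56025337],
       [-0.00308091,  0.58016792,  0.81449107,  1.10313246],
       [ 0.        ,  0.        ,  0.        ,  1.        ]])}
{'clock': 0.1, 'joint_pos': array([-1.34060171e+00,  3.13915090e-01,  4.50951302e-02,  1.30357891e+00,
        1.80643095e-05,  1.43117122e+00]), 'qvel': array([-1.23019578e-03, -6.31321006e-04,  2.00168459e-03,  1.81998324e-03,
        9.32130147e-05, -1.37481343e-03]), 'tau': array([ 2.23122508e-03, -4.81728530e+01,  2.99242562e+01,  1.27802073e-02,
       -1.78882760e-04,  3.92023853e-07]), 'tcp_pos': array([ 0.20771263, -0.53569606,  0.23050488]), 'orientation': array([-8.00856441e-04,  9.82952513e-01,  1.83857867e-01, -2.72499767e-05]), 'wrist_force': array([-0.35229672, -0.44589963,  0.2127563 ]), 'ft_torque': array([ 0.02363098, -0.04268219, -0.04346312]), 'grip_force': 0.0, 'finger_gap': 0.08572892297022279}
```

View pics/s1.png

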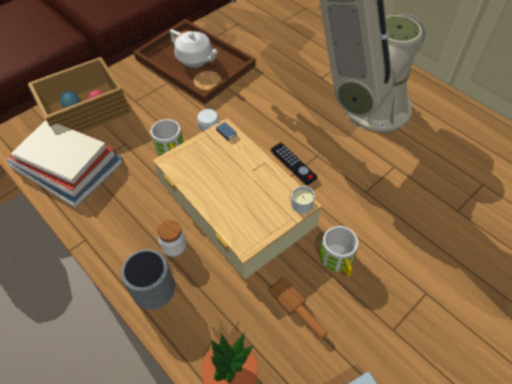

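View pics/d1.png

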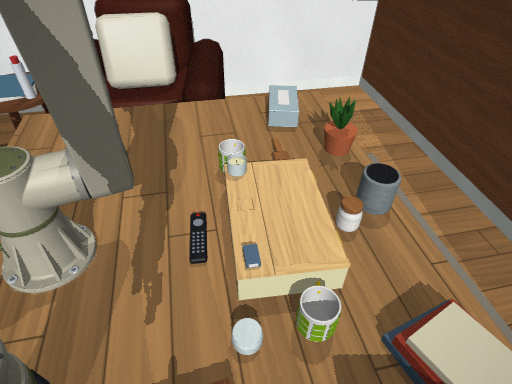

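The scene view shows the box (top corners near (222,122), (155,163), (245,262), (318,205)). The side view shows the rail on the left, with the candle at (236,165), the matchbox at (252,255) and a faint outline near (245,204). I'll enlarge that view.

Run:
```python
from h import *
im=cv2.imread('pics/d1.png')[145:305,205:365]
cv2.imwrite('pics/d1c.png',cv2.resize(im,None,fx=3.7,fy=3.7,interpolation=cv2.INTER_CUBIC))
im=cv2.imread('pics/s1.png')[110:280,145:330]
cv2.imwrite('pics/s1c.png',cv2.resize(im,None,fx=3.5,fy=3.5,interpolation=cv2.INTER_CUBIC))
```

```text
(no output)
```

View pics/d1c.png

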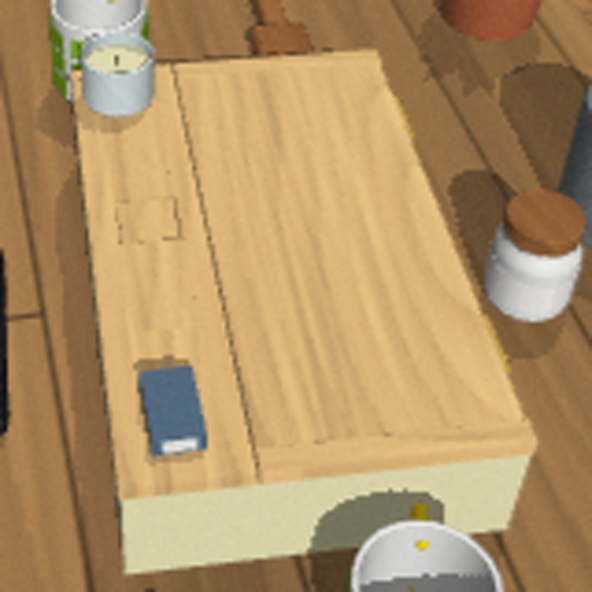

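View pics/s1c.png

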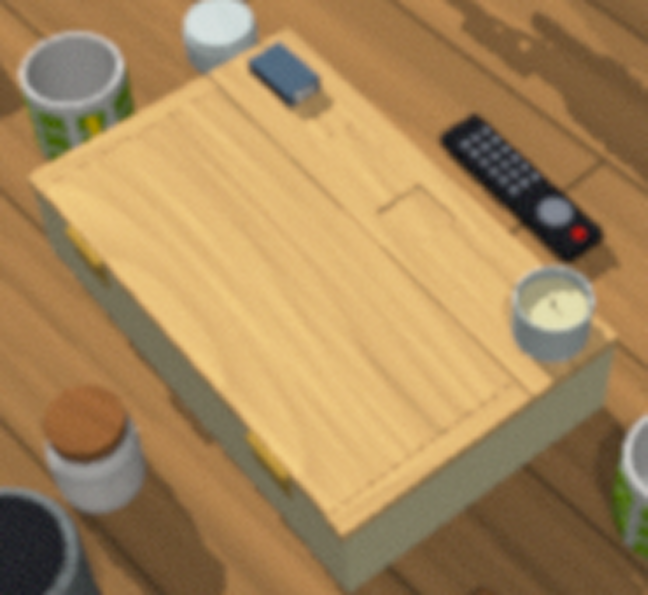

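The outline is visible in both views: side crop corners (117,200), (176,197), (181,238), (122,242); scene crop corner (418,186). The box top corners are clear too, so I'll cast rays at z=0.1.

Run:
```python
from h import *
D='pics/d1.png';S='pics/s1.png'
d=lambda u,v:ray(D,(205+(u+.5)/3.7-.5,145+(v+.5)/3.7-.5),.1)[:2]
s=lambda u,v:ray(S,(145+(u+.5)/3.5-.5,110+(v+.5)/3.5-.5),.1)[:2]
cd=np.array([d(122,499),d(535,443),d(378,52),d(77,77)])
cs=np.array([s(285,30),s(30,178),s(345,532),s(615,335)])
M=np.array([[-.13,-.205],[.13,-.205],[.13,.205],[-.13,.205]])
for c in(cd,cs):
    print(c.round(4).tolist())
C=(cd+cs)/2
for c in (cd,cs,C):
    X=c-c.mean(0);a=np.arctan2((M[:,0]*X[:,1]-M[:,1]*X[:,0]).sum(),(M*X).sum());R=np.array([[np.cos(a),-np.sin(a)],[np.sin(a),np.cos(a)]])
    print(c.mean(0),a,(X-M@R.T).round(3).tolist())
    o=c.mean(0)
P=[d(117,200),d(176,197),d(181,238),d(122,242)]
print('plate box',[(R.T@(p-o)).round(3).tolist() for p in P],(R.T@(s(418,186)-o)).round(3),(R.T@(s(378,211)-o)).round(3),(R.T@(s(455,220)-o)).round(3))
for y in(-.105,-.095,-.058,0,.058,.095,.105): print(y,o+R@[-.086,y])
q=telemetry.get_state()['orientation']
from scipy.spatial.transform import Rotation as Ro
print(Ro.from_quat(np.r_[q[1:],q[0]]).as_matrix().round(3), 'gripper y yaw')
```

```text
[[0.4594, -0.2384], [0.7156, -0.2498], [0.7479, 0.1557], [0.4923, 0.1694]]
[[0.4636, -0.2303], [0.718, -0.2466], [0.7454, 0.1585], [0.4911, 0.1759]]
[ 0.60380768 -0.04074974] -0.07120266320808481 [[-0.0, -0.002], [-0.003, 0.005], [-0.0, 0.001], [0.004, -0.004]]
[ 0.6045162  -0.03564341] -0.06710526067681308 [[0.003, 0.001], [-0.002, 0.002], [-0.003, -0.002], [0.003, -0.002]]
[ 0.60416194 -0.03819658] -0.06915784445026328 [[0.001, -0.001], [-0.003, 0.003], [-0.001, -0.0], [0.003, -0.003]]
plate box [[-0.108, 0.048], [-0.064, 0.045], [-0.067, 0.002], [-0.109, 0.003]] [-0.105  0.003] [-0.065  0.003] [-0.106  0.048]
-0.105 [ 0.51111173 -0.13700274]
-0.095 [ 0.51180276 -0.12702665]
-0.058 [ 0.51435956 -0.09011509]
0 [ 0.51836752 -0.03225374]
0.058 [0.52237548 0.02560761]
0.095 [0.52493228 0.06251917]
0.105 [0.52562331 0.07249526]
[[ 0.932  0.361 -0.   ]
 [ 0.361 -0.932  0.002]
 [ 0.    -0.002 -1.   ]] gripper y yaw
```

Request:
step_arm(moves=[[[26, -17, 0], [0, 0, 0.055], 60], [[53, -34, 0], [0, 0, 0.11], 40], [[80, -51, 0], [0, 0, 0.164], 20], [[106, -68, 0], [0, 0, 0.219], 0], [[133, -85, 0], [0, 0, 0.274], 0], [[160, -102, 0], [0, 0, 0.33], 0], [[186, -119, 0], [0, 0, 0.385], 0], [[213, -136, 0], [0, 0, 0.438], 0]], grip_force=20)

```text
clock: 0.77
tcp_pos: [0.3577, -0.3308, 0.231]
orientation: [-0.0, 0.999, -0.036, -0.0]
wrist_force: [0.3, 0.1, -0.2]
finger_gap: 0.0001
grip_force: 0.0
```

```bash
cat >> h.py <<'E'
from scipy.spatial.transform import Rotation as Ro
A=-.0692; BO=np.array([.6042,-.0382]); RB=np.array([[np.cos(A),-np.sin(A)],[np.sin(A),np.cos(A)]])
def info(bx,by,z):
    s=telemetry.get_state(); q=s['orientation']; R=Ro.from_quat(np.r_[q[1:],q[0]])
    p=s['tcp_pos']; t=np.r_[BO+RB@[bx,by],z]
    B=np.eye(3);B[:2,:2]=RB; tgt=np.c_[B@[1,0,0],B@[0,-1,0],[0,0,-1]]
    print('t',s['clock'],'tcp',p.round(4),'box',(RB.T@(p[:2]-BO)).round(4),'F',s['wrist_force'].round(2),'gap',s['finger_gap'])
    print('shift mm',(R.inv().apply(t-p)*1e3).round(1),'turn',(R.inv()*Ro.from_matrix(tgt)).as_rotvec().round(4))
E
python3 -c "
from h import *
info(-.091,-.097,.15)"
```

```text
t 0.7667 tcp [ 0.3577 -0.3308  0.231 ] box [-0.2257 -0.309 ] F [ 0.35  0.15 -0.15] gap 0.00010673088096822649
shift mm [ 134.3 -212.2   81. ] turn [-0.0004  0.0004 -0.002 ]
```

Request:
step_arm(moves=[[[17, -27, 0], [0, 0, 0], 0], [[34, -54, 0], [0, 0, 0], 0], [[51, -81, 0], [0, 0, 0], 0], [[68, -107, 5], [0, 0, 0], 0], [[85, -134, 15], [0, 0, 0], 0], [[102, -161, 25], [0, 0, 0], 0], [[119, -188, 35], [0, 0, 0], 0], [[134, -212, 45], [0, 0, 0], 0]])

```text
clock: 1.43
tcp_pos: [0.506, -0.1282, 0.1855]
orientation: [-0.0, 0.999, -0.034, -0.0]
wrist_force: [0.1, 0.0, 0.2]
finger_gap: -0.0002
grip_force: 0.0
```

```bash
python3 -c "
from h import *
shot('wrist','pics/w1.png')
info(-.091,-.097,.115)
print(imaging.camera_params('wrist')['pose'].round(3))"
```

```text
t 1.4833 tcp [ 0.5073 -0.1246  0.1834] box [-0.0907 -0.0929] F [ 2.8   2.56 -0.41] gap 1.0886399696526396e-05
shift mm [-0.2  4.4 68.4] turn [-0.0037  0.0014  0.005 ]
[[-0.064  0.956  0.285  0.578]
 [-0.998 -0.06  -0.023 -0.129]
 [-0.005 -0.286  0.958  0.326]
 [ 0.     0.     0.     1.   ]]
```

View pics/w1.png

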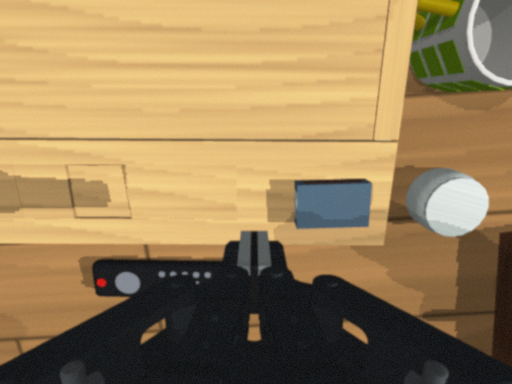

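The wrist view shows the plate outline (corners (66,165), (127,165), (131,217), (71,219)), the lid gap at row 139, the front edge at row 244 and the matchbox at (332,204). I'll check these against the map.

Run:
```python
from h import *
for n,uv,z in[('p',(66,165),.1),('p',(127,165),.1),('p',(131,217),.1),('p',(71,219),.1),('gapL',(5,139),.1),('gapR',(375,139),.1),('frontL',(5,243),.1),('frontR',(385,244),.1),('match near',(296,185),.115),('match far',(371,226),.115),('-y front corner',(385,244),.1)]:
    p=ray('pics/w1.png',uv,z)[:2]; print(n,(RB.T@(p-BO)).round(4))
info(-.091,-.097,.105)
```

```text
p [-0.0685  0.0469]
p [-0.0684  0.0006]
p [-0.1106  0.0023]
p [-0.1124  0.0505]
gapL [-0.049   0.0887]
gapR [-0.0484 -0.1851]
frontL [-0.1337  0.1081]
frontR [-0.1338 -0.2031]
match near [-0.0797 -0.126 ]
match far [-0.1115 -0.1837]
-y front corner [-0.1338 -0.2031]
t 1.4833 tcp [ 0.5073 -0.1246  0.1834] box [-0.0907 -0.0929] F [ 2.8   2.56 -0.41] gap 1.0886399696526396e-05
shift mm [-0.2  4.4 78.4] turn [-0.0037  0.0014  0.005 ]
```

Request:
step_arm(moves=[[[-1, 1, 20], [0, 0, 0], 0], [[-1, 1, 40], [0, 0, 0], 0], [[-1, 1, 55], [0, 0, 0], 0], [[-1, 1, 67], [0, 0, 0], 0], [[-1, 1, 74], [0, 0, 0], 0], [[-1, 1, 76], [0, 0, 0], 0], [[-1, 1, 76], [0, 0, 0], 0], [[-1, 1, 76], [0, 0, 0], 0]])

```text
clock: 2.15
tcp_pos: [0.5046, -0.1312, 0.1109]
orientation: [0.0, 0.999, -0.034, 0.0]
wrist_force: [0.5, -0.2, 0.3]
finger_gap: -0.0003
grip_force: 0.0
```

```bash
python3 -c "
from h import *
info(-.091,-.097,.1)"
```

```text
t 2.15 tcp [ 0.5046 -0.1312  0.1109] box [-0.0929 -0.0997] F [ 0.46 -0.19  0.28] gap -0.0002522166075193098
shift mm [ 1.9 -2.7 10.9] turn [ 0.0003 -0.0007  0.0008]
```

Request:
step_arm(moves=[[[1, -3, 2], [0, 0, 0], 0], [[1, -3, 4], [0, 0, 0], 0], [[1, -3, 6], [0, 0, 0], 0], [[1, -3, 7.5], [0, 0, 0], 0], [[1, -3, 8.3], [0, 0, 0], 0], [[1, -3, 8.7], [0, 0, 0], 0], [[1, -3, 9], [0, 0, 0], 0], [[1, -3, 9], [0, 0, 0], 0]])

```text
clock: 2.82
tcp_pos: [0.5056, -0.128, 0.1013]
orientation: [0.0, 0.999, -0.034, 0.0]
wrist_force: [-0.3, -0.4, -0.2]
finger_gap: 0.0004
grip_force: 0.0
```

Request:
step_arm(moves=[[[0, 0, 0.3], [0, 0, 0], 0], [[0, 0, 0.5], [0, 0, 0], 0], [[0, 0, 0.7], [0, 0, 0], 0], [[0, 0, 0.9], [0, 0, 0], 0], [[0, 0, 1.0], [0, 0, 0], 0], [[0, 0, 1.0], [0, 0, 0], 0]])

```text
clock: 3.32
tcp_pos: [0.5055, -0.128, 0.1003]
orientation: [0.0, 0.999, -0.034, 0.0]
wrist_force: [0.6, 0.0, 0.7]
finger_gap: 0.0001
grip_force: 0.0
```

Request:
step_arm(moves=[[[0, 0, 0.2], [0, 0, 0], 0], [[0, 0, 0.3], [0, 0, 0], 0], [[0, 0, 0.4], [0, 0, 0], 0], [[0, 0, 0.4], [0, 0, 0], 0], [[0, 0, 0.4], [0, 0, 0], 0]])

```text
clock: 3.73
tcp_pos: [0.5056, -0.128, 0.1001]
orientation: [0.0, 0.999, -0.034, 0.0]
wrist_force: [-0.5, 1.2, 1.9]
finger_gap: 0.0002
grip_force: 1.1
```

```bash
python3 -c "
from h import *
info(-.091,-.097,.1)"
```

```text
t 3.7333 tcp [ 0.5056 -0.128   0.1001] box [-0.0922 -0.0964] F [-0.48  1.19  1.89] gap 0.00022178678045136146
shift mm [1.2 0.6 0.1] turn [ 0.0001 -0.0001  0.0011]
```

Request:
step_arm(moves=[[[0, -2, 0], [0, 0, 0], 0], [[0, -5, 0], [0, 0, 0], 0], [[0, -8, 0], [0, 0, 0], 0], [[0, -11, 0], [0, 0, 0], 0], [[0, -14, 0], [0, 0, 0], 0], [[0, -17, 0], [0, 0, 0], 0], [[0, -20, 0], [0, 0, 0], 0], [[0, -22, 0], [0, 0, 0], 0]])

```text
clock: 4.4
tcp_pos: [0.5069, -0.1054, 0.0998]
orientation: [-0.0, 0.999, -0.034, -0.0]
wrist_force: [0.7, -0.8, 2.3]
finger_gap: 0.0001
grip_force: 0.9
```

Request:
step_arm(moves=[[[0, -3, 0], [0, 0, 0], 0], [[0, -6, 0], [0, 0, 0], 0], [[0, -9, 0], [0, 0, 0], 0], [[0, -12, 0], [0, 0, 0], 0], [[0, -15, 0], [0, 0, 0], 0], [[0, -18, 0], [0, 0, 0], 0], [[0, -21, 0], [0, 0, 0], 0], [[0, -24, 0], [0, 0, 0], 0]])

```text
clock: 5.07
tcp_pos: [0.5086, -0.0817, 0.0998]
orientation: [-0.0, 0.999, -0.034, -0.0]
wrist_force: [0.1, -0.2, -0.2]
finger_gap: -0.0
grip_force: 0.1
```

Request:
step_arm(moves=[[[0, 0, 0.2], [0, 0, 0], 0], [[0, -2, 0.3], [0, 0, 0], 0], [[0, -4, 0.4], [0, 0, 0], 0], [[0, -6, 0.4], [0, 0, 0], 0], [[0, -8, 0.4], [0, 0, 0], 0], [[0, -11, 0.4], [0, 0, 0], 0], [[0, -14, 0.4], [0, 0, 0], 0], [[0, -17, 0.4], [0, 0, 0], 0]])

```text
clock: 5.73
tcp_pos: [0.5101, -0.0652, 0.0997]
orientation: [0.0, 0.999, -0.034, 0.0]
wrist_force: [0.1, -2.7, 4.2]
finger_gap: -0.0001
grip_force: 1.8
```

Request:
step_arm(moves=[[[0, -3, -0.2], [0, 0, 0], 0], [[0, -6, -0.2], [0, 0, 0], 0], [[0, -9, -0.2], [0, 0, 0], 0], [[0, -12, -0.2], [0, 0, 0], 0], [[0, -15, -0.2], [0, 0, 0], 0], [[0, -18, -0.2], [0, 0, 0], 0], [[0, -20, -0.2], [0, 0, 0], 0]])

```text
clock: 6.32
tcp_pos: [0.5112, -0.0449, 0.0997]
orientation: [0.0, 0.999, -0.034, 0.0]
wrist_force: [-0.2, -3.5, 3.8]
finger_gap: -0.0001
grip_force: 1.8
```

Request:
step_arm(moves=[[[0, -3, -0.1], [0, 0, 0], 0], [[0, -6, -0.1], [0, 0, 0], 0], [[0, -9, -0.1], [0, 0, 0], 0], [[0, -12, -0.1], [0, 0, 0], 0], [[0, -15, -0.1], [0, 0, 0], 0], [[0, -18, -0.1], [0, 0, 0], 0], [[0, -20, -0.1], [0, 0, 0], 0]])

```text
clock: 6.9
tcp_pos: [0.5125, -0.0248, 0.0997]
orientation: [-0.0, 0.999, -0.034, -0.0]
wrist_force: [-0.3, -1.4, 1.3]
finger_gap: 0.0002
grip_force: 1.0
```

```bash
python3 -c "
from h import *
info(-.091,.025,.1)"
```

```text
t 6.9 tcp [ 0.5125 -0.0248  0.0997] box [-0.0924  0.0071] F [-0.25 -1.39  1.32] gap 0.0001701990487870183
shift mm [  1.5 -17.9  -0.3] turn [-0.0002  0.0003  0.0012]
```

Request:
step_arm(moves=[[[0, -2, 0], [0, 0, 0], 0], [[0, -4, 0], [0, 0, 0], 0], [[0, -6, 0], [0, 0, 0], 0], [[0, -8, 0], [0, 0, 0], 0], [[0, -10, 0], [0, 0, 0], 0], [[0, -12, 0], [0, 0, 0], 0], [[0, -12, 0], [0, 0, 0], 0]])

```text
clock: 7.48
tcp_pos: [0.5133, -0.0129, 0.0997]
orientation: [-0.0, 0.999, -0.034, -0.0]
wrist_force: [0.4, -0.5, 0.9]
finger_gap: 0.0001
grip_force: 0.0
```

Contact is lost at about y = 0.019 m in the box frame, as it would be over the hole. I'll move to y ≈ 0.025 and go down the 2 mm to feel the plate's face.

Request:
step_arm(moves=[[[0, -3, 0], [0, 0, 0], 0], [[0, -6, 0], [0, 0, 0], 0], [[0, -6, 0.5], [0, 0, 0], 0], [[0, -6, 1.0], [0, 0, 0], 0], [[0, -6, 1.4], [0, 0, 0], 0], [[0, -6, 1.4], [0, 0, 0], 0], [[0, -6, 1.4], [0, 0, 0], 0]])

```text
clock: 8.07
tcp_pos: [0.5137, -0.0074, 0.0983]
orientation: [0.0, 0.999, -0.034, -0.0]
wrist_force: [0.0, 0.3, -0.2]
finger_gap: -0.0001
grip_force: 0.0
```

```bash
python3 -c "
from h import *
info(-.091,.025,.1)"
```

```text
t 8.0667 tcp [ 0.5137 -0.0074  0.0983] box [-0.0924  0.0245] F [ 0.01  0.26 -0.2 ] gap -0.00011976324699388358
shift mm [ 1.4 -0.5 -1.7] turn [0.0001 0.0001 0.0008]
```

Request:
step_arm(moves=[[[0, 0, 0.8], [0, 0, 0], 0], [[0, 0, 1.6], [0, 0, 0], 0], [[0, 0, 2.4], [0, 0, 0], 0], [[0, 0, 3.2], [0, 0, 0], 0], [[0, 0, 4], [0, 0, 0], 0], [[0, 0, 4.4], [0, 0, 0], 0], [[0, 0, 4.4], [0, 0, 0], 0]])

```text
clock: 8.65
tcp_pos: [0.5139, -0.0074, 0.0941]
orientation: [0.0, 0.999, -0.034, 0.0]
wrist_force: [-1.4, 0.1, 5.0]
finger_gap: -0.0004
grip_force: 2.3
```

Request:
step_arm(moves=[[[0, 0, 0.4], [0, 0, 0], 0], [[0, 0, 0.8], [0, 0, 0], 0], [[0, 0, 1.1], [0, 0, 0], 0], [[0, 0, 1.3], [0, 0, 0], 0], [[0, 0, 1.3], [0, 0, 0], 0], [[0, 0, 1.3], [0, 0, 0], 0]])

```text
clock: 9.15
tcp_pos: [0.5139, -0.0074, 0.0929]
orientation: [0.0, 0.999, -0.034, 0.0]
wrist_force: [-1.0, -0.4, 5.7]
finger_gap: -0.0002
grip_force: 2.8
```

Request:
step_arm(moves=[[[0, 0, 0.1], [0, 0, 0], 0], [[0, 0, 0.1], [0, 0, 0], 0], [[0, 0, 0.1], [0, 0, 0], 0], [[0, 0, 0.1], [0, 0, 0], 0], [[0, 0, 0.1], [0, 0, 0], 0], [[0, 0, 0.1], [0, 0, 0], 0], [[0, 0, 0.1], [0, 0, 0], 0], [[0, 0, 0.1], [0, 0, 0], 0]])

```text
clock: 9.82
tcp_pos: [0.5139, -0.0074, 0.0928]
orientation: [0.0, 0.999, -0.034, 0.0]
wrist_force: [-1.8, 0.4, 5.2]
finger_gap: -0.0
grip_force: 2.8
```

```bash
python3 -c "
from h import *
shot('side','pics/d2.png')
info(-.091,.025,.1)"
```

```text
t 9.8667 tcp [ 0.5139 -0.0074  0.0928] box [-0.0922  0.0245] F [-1.92 -0.13  4.85] gap -0.0001701171272655466
shift mm [ 1.2 -0.5 -7.2] turn [ 0.0003 -0.0004  0.001 ]
```

View pics/d2.png

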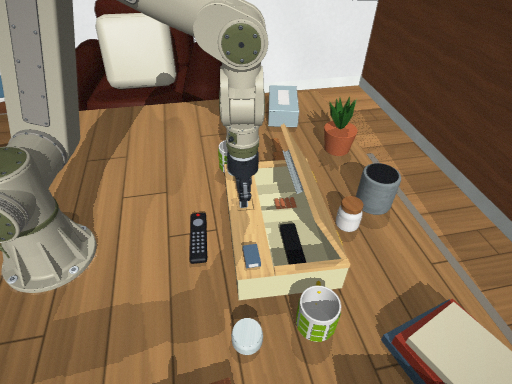

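The lid has sprung up: the box interior is visible at (290,225). I'll come straight up out of the hole, then back away towards the front and up.

Request:
step_arm(moves=[[[0, 0, -2], [0, 0, 0], 0], [[0, 0, -5], [0, 0, 0], 0], [[0, 0, -9], [0, 0, 0], 0], [[0, 0, -15], [0, 0, 0], 0], [[0, 0, -25], [0, 0, 0], 0], [[-8, 0, -38], [0, 0, 0], 0], [[-20, 0, -55], [0, 0, 0], 0], [[-35, 0, -75], [0, 0, 0], 0]])

```text
clock: 10.53
tcp_pos: [0.4784, -0.0048, 0.168]
orientation: [-0.0, 0.999, -0.034, -0.001]
wrist_force: [1.0, -0.4, 0.8]
finger_gap: 0.0003
grip_force: 0.0
```

Request:
step_arm(moves=[[[-15, 0, -20], [0, 0, 0], 0], [[-30, 0, -40], [0, 0, 0], 0], [[-45, 0, -60], [0, 0, 0], 0], [[-60, 0, -80], [0, 0, 0], 0], [[-65, 0, -90], [0, 0, 0], 0], [[-68, 0, -95], [0, 0, 0], 0], [[-68, 0, -95], [0, 0, 0], 0], [[-68, 0, -95], [0, 0, 0], 0]])

```text
clock: 11.2
tcp_pos: [0.4115, -0.0003, 0.2622]
orientation: [0.0, 0.999, -0.034, 0.0]
wrist_force: [-0.3, 0.3, -0.4]
finger_gap: 0.0006
grip_force: 0.0
```

```bash
python3 -c "
from h import *
a=shot('scene','pics/s3.png');b=shot('side','pics/d3.png')
cv2.imwrite('pics/c3.png',cv2.resize(np.hstack([a,b])[:,:,::-1],(800,300)))
info(-.091,.025,.1)"
```

```text
t 11.3 tcp [ 4.111e-01 -3.000e-04  2.614e-01] box [-0.1953  0.0245] F [ 0.11 -0.57 -0.05] gap 0.00022344578732602107
shift mm [104.5  -0.4 161.2] turn [-0.0002  0.0017  0.001 ]
```

View pics/c3.png

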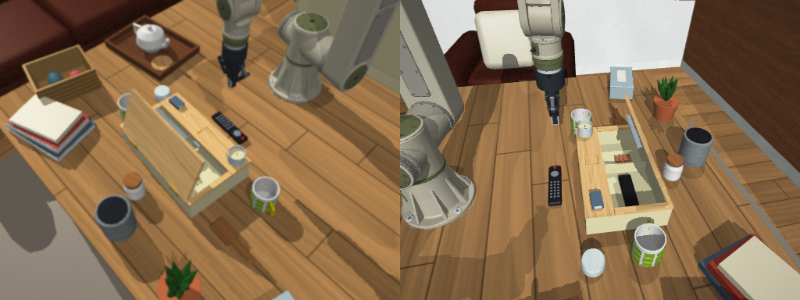

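The lid stands open and the candle, matchbox and other things look unmoved. I'll check the lid angle and the box for movement by numbers.

Run:
```python
from h import *
d=np.load('pics/s3.png.npz');K,T=d['K'],d['T']
for th in(0.95,1.05,1.15):
  for y in(-.186,.186):
    b=RB@[.125-.169*np.cos(th),y]+BO; p=T[:3,:3].T@(np.r_[b,.094+.169*np.sin(th)+.006]-T[:3,3]); q=K@[p[0],-p[1],-p[2]]; print(th,y,(q[:2]/q[2]).round(1))
# shifts of patches between before/after in side view
A=cv2.imread('pics/d1.png',0);B=cv2.imread('pics/d3.png',0)
for n,(x0,y0,x1,y1) in dict(match=(238,238,266,272),candle=(224,153,250,180),corner=(230,270,262,300),remote=(186,206,212,268),jar=(332,192,368,234)).items():
    r=cv2.matchTemplate(B[y0-8:y1+8,x0-8:x1+8],A[y0:y1,x0:x1],cv2.TM_CCOEFF_NORMED);_,m,_,l=cv2.minMaxLoc(r);print(n,round(m,3),l[0]-8,l[1]-8)
im=cv2.imread('pics/s3.png')[100:280,130:340]
cv2.imwrite('pics/s3c.png',cv2.resize(im,None,fx=3,fy=3,interpolation=cv2.INTER_CUBIC))
```

```text
0.95 -0.186 [179.2 111.2]
0.95 0.186 [270.7 202. ]
1.05 -0.186 [174.1 111.2]
1.05 0.186 [265.9 203.1]
1.15 -0.186 [168.6 111.7]
1.15 0.186 [260.7 204.7]
match 0.999 0 0
candle 0.998 0 0
corner 0.999 0 0
remote 0.998 0 0
jar 0.997 0 0
```

View pics/s3c.png

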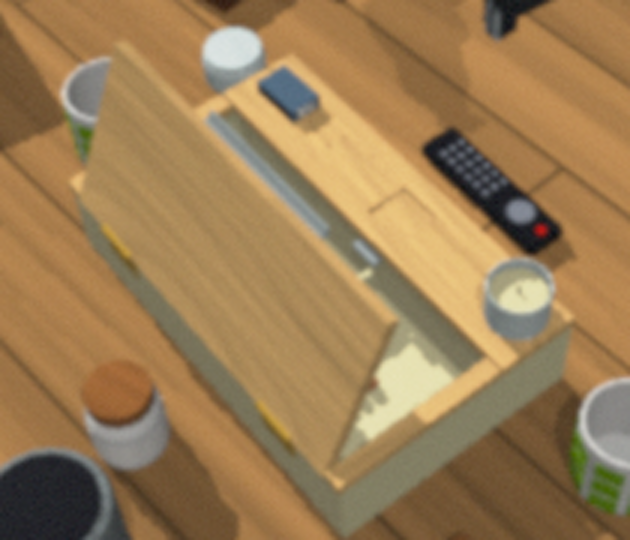

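The lid's corners are at (170,114) and (261,207), which fits 1.15 rad, so it is fully open. The box's near front corner, candle, matchbox, remote and jar show no shift between the pictures.

```bash
python3 -c "
from h import *
print(env.hand_in())"
```

```text
the job is handed in; nothing more can be done
None
```

I found the catch plate by feel about 25 mm to the +y side of the rail's middle and pressed it fully in; the lid sprung fully open, the arm came clear, the box and the things I checked had not moved, and the job is handed in at about 11 s (no verdict came back).

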